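# Put the spare battery pack on the bench charger

### The job

Lift the cordless-tool battery pack out of the bin and gently set it upright on the open front part of the charger's bed, terminal end towards the rails, and let go of it there. Then push it along the bed, under the lips of the rails, until it is fully home against the charger's back stop, without ramming it. Leave the tape measure in the bin and the jar and can on the bench where they are.

Things in the scene. Friction and masses are not known exactly. Their poses are not given: they have to be found in the camera images.
- pack: black slide-type battery pack, 110 (x) x 70 (y) x 58 (z) mm, 0.55 kg, standing in the bin. Origin: centre of its underside, z up. Its foot is a plate 110 x 70 x 12 mm; the body on it is 54 mm wide in y (grip here), from x = -55 to +30, so the foot leaves 8 mm ledges at both sides. Rear face (x = -55) flat. Terminal end is +x: there the foot sticks out 25 mm, with a low grey terminal block on it.
- pack_nose (a point): middle of the lower edge of the pack's terminal end: 55 mm ahead (+x) of the pack's origin, at the height of the underside; its axes are the pack's
- charger: grey bench charger with black rails and curbs, fixed, 200 (x) x 100 (y) x 90 (z) mm. Origin: centre of its underside, z up. The pack slides in towards +x on a flat bed at z = 40, from the front edge x = -100 to the back stop at x = +80 (a hump up to z = 90). Front part, x = -100 to +20, is open above, with curbs 8 mm tall, 88 mm apart, narrowing to 74 between x = -15 and +20.
- charger_mouth (a point): middle of the rails' entry, on the bed: x = +20, z = +40 mm in the charger's frame, same axes. From here to the stop, rails 74 mm apart with lips that reach over the pack's ledges (61 mm between the lips, lip underside 15.5 and top 21.5 mm above the bed): the pack can only be slid in. Set down with its nose just short of here, the pack's rear overhangs the front edge a little.
- charger_stop (a point): middle of the foot of the back stop's face, on the bed: x = +80, z = +40 mm in the charger's frame; the pack's nose lies here when the pack is home; its axes are the charger's
- bin: open grey plastic bin fixed to the bench, 280 (x) x 220 (y) x 70 (z) mm, walls and floor 5 mm thick. Origin: centre of its underside. The pack and the tape measure stand in it.
- tape_measure: plastic-cased tape measure, 40 (x) x 62 (y) x 56 (z) mm, in the bin at its +x end; stays there. Origin: centre of its underside
- screw_jar: glass jar with steel cap, 72 mm wide, 90 mm tall, on the bench beyond the work; leave it. Origin: centre of its underside
- spray_can: can with white cap, 60 mm wide, 150 mm tall, on the bench beyond the work; leave it. Origin: centre of its underside
Things that resemble listed ones, but are neither listed nor needed, are in the scene too. There is more than one size of the pack; the job needs the smallest.

How it is judged (in metres and radians):
On the way:
1. the pack stands flat on the open front part of the charger's bed, terminal end towards the rails and at most 20 mm under their lips, with nothing of the robot touching it (x of pack_nose in the frame of charger between -0.05 and 0.04 m and x of pack in the frame of charger below -0.01 m and y of pack in the frame of charger between -0.015 and 0.015 m and z of pack in the frame of charger between 0.037 and 0.043 m and angle between pack's own z axis and vertical below 0.06 rad and contact force between pack and the arm below 0.1 N and contact force between pack and the fingers below 0.1 N and linear speed of pack below 0.02 m/s), for 0.2 s.
At the end, for the whole second after the job is handed in: the pack lies flat on the charger's bed between the rails, terminal end first, its nose within 3 mm of the back stop (4 mm in all horizontally), in line with the charger within 0.06 rad, at rest; the tape measure is still in the bin; jar and can are within 30 mm of where they stood (horizontal distance between pack_nose and charger_stop below 0.004 m and x of pack_nose in the frame of charger_stop above -0.003 m and angle between the x axis of pack and the x axis of charger, either way round below 0.06 rad and z of pack in the frame of charger between 0.037 and 0.043 m and angle between pack's own z axis and vertical below 0.05 rad and linear speed of pack below 0.01 m/s and horizontal distance between tape_measure and bin below 0.15 m and height (world z) of tape_measure below 0.05 m and distance of each of screw_jar, spray_can from where it was at the start of the episode below 0.03 m); the robot touches nothing.
It fails at once if the pack is dropped or thrown: it moves faster than 0.6 m/s (a fall of about 18 mm) with the fingers off it (contact force between pack and the fingers below 0.1 N and linear speed of pack above 0.6 m/s).
It fails at once if the pack is rammed: the robot presses it on the charger with more than 80 N (contact force between pack and charger above 80 N and contact force between pack and the fingers above 15 N).
It fails at once if the jar or can is pushed more than 30 mm or tipped over (distance of any of screw_jar, spray_can from where it was at the start of the episode above 0.03 m or angle between any of screw_jar, spray_can's own z axis and vertical above 0.5 rad).
It fails at once if the tape measure is taken out of the bin (height (world z) of tape_measure above 0.08 m or horizontal distance between tape_measure and bin above 0.18 m).
It also fails if it takes over 58 s, if anything falls off the work surface, if the arm or the gripper's body presses on something with over 40 N, if the wrist force passes 120 N, or if a joint passes its speed limit or range.

### The arm

A 6-joint arm with a two-finger parallel gripper is mounted at the origin on the work surface. World frame = base frame: x ahead of the robot, y to its left, z up, the work surface at z = 0. Lengths are in mm, angles in degrees, forces in N, time in s.
With the tool pointing down it reaches from about 350 to 850 mm from the base axis. Payload 8.1 kg.
Tool frame: the origin (TCP) lies between the finger pads; the fingertips stand 22 mm ahead of it and the grasp point (between the pads) lies 3 mm ahead of it; z points along the fingers, y is the direction in which the jaws open and shut (so a half turn about z gives the same grasp; the last joint's range is limited). The gripper opens to 85 mm and grips with 20 to 120 N. Pads are 22 mm wide; open, the fingers measure 114 mm over their backs; the gripper's body (76 mm by 85 mm) begins 54 mm behind the grasp point. The pads swing forward as they close: fully open they stand 13 mm farther back than shut.
Start: joints at [-73.934, 7.471, 85.268, -0, 87.261, -4.893], TCP at [214.638, -560.3, 253.292] pointing down, gripper open.
Joint ranges: [-169.43, 169.43], [-51.17, 129.36], [1.28, 143.12], [-76.62, 256.62], [0, 156.53], [-152.29, 152.29]. Speed limits (degrees/s): [136.94, 136.94, 159.86, 180, 180, 180].

### API

Orientations are given as [roll, pitch, yaw] about the fixed x, y, z axes, in that order (R = Rz(yaw) Ry(pitch) Rx(roll)).
In Python, from bench import r gives the robot as it stands.
- The arm moves only by the tool drive_tool, never from a script. Its argument "moves" is a list of rows, each a list of 2 entries, a list of its own where there are three numbers: the shift along the world's x, y, z in mm, then the turn about the world's z in degrees. A call has exactly 8 rows; each row is the pose to reach, as a shift and turn from the pose commanded when the call began; what a row does not reach only later rows make up. A row lasts 1/12 s, in which the tool goes at most 41.7 mm and 7.16 degrees, less where a joint would pass 70% of its speed; a pose out of reach is approached as far as the arm can. A call with a gripper value outside its range is refused whole. "fingers" is the finger opening in mm, from 0 to 85.4, set as the call begins (left out, the last holds). The fingers move at their own pace and stop on an object; "squeeze" is the grip in N (left out, the last holds). Time passes only in rows, so rows that repeat a pose let the fingers close, or fill a call up. It gives the time, the measured TCP pose, the force and the opening at its end, in the units of the state.
- r.sense(): the state, without advancing time (a new reading comes with each control period).
- r.snapshot(name): name is "side" or "top"; returns a dict with "pixels" (400x640x3 uint8, red, green, blue), "camera_matrix" (3x3 intrinsics, pixels), "xyz" and "orientation" of the camera in the world. Camera axes: x right, y down, z forward; pixel columns grow to the right and rows downward; lengths in mm; the calibration is good to about 2 mm. A picture is of the moment at which its call begins. There is no depth.
- r.hand_in(): hands the job in, once; it reports no verdict.
The state is a dict: "time": time; "joint_pos": joint angles; "qd": joint speeds; "joint_efforts": joint torques, N m; "tool_pos": TCP position; "tcp_rot": TCP orientation; "ft_force": force on the tool from outside, world axes, zero at the start; "wrist_torque": the same for the moment, N m; "finger_gap": finger opening in mm.
Only numpy, scipy, OpenCV 4.12 (cv2) and the standard library are available. Lean on these libraries where they do the work, as an engineer would, in place of code of your own. Each camera call takes 0.05 s, during which the arm holds its last target.

## Working session

There is one attempt and no reset: what is moved stays moved. The work goes in short steps, Python scripts to look and compute and a tool call to move; the robot and the scene stay as the last step left them, time stands still between calls to the robot, and variables do not carry over. Pictures are saved under pics/ and viewed, and the job is handed in when it is done.

Besides the shell and the picture viewer there is one more tool, called as name(argument=value, ...), one argument or row to a line, values as JSON. drive_tool: Moves the arm, as the interface text tells. Its arguments: {"type":"object","properties":{"moves":{"type":"array","items":{"type":"array"}},"fingers":{"type":"number"},"squeeze":{"type":"number"}},"required":["moves"]}

```bash
ls; mkdir -p pics; python3 - <<'E'
from bench import r
import cv2,pickle
s=r.sense(); print(s)
for n in("side","top"):
    d=r.snapshot(n); cv2.imwrite(f"pics/{n}0.png",d["pixels"][:,:,::-1]); pickle.dump(d,open(f"{n}0.pkl","wb"))
    print(n,d["camera_matrix"],d["xyz"],d["orientation"])
E
```

```text
pics
{'time': 0.0, 'joint_pos': array([-7.39357417e+01,  7.51359816e+00,  8.53291181e+01,  5.31765589e-04,
        8.72600929e+01, -4.89201723e+00]), 'qd': array([ 0.05703671, -0.01478691, -0.0556186 , -0.03968755,  0.02193061,
       -0.01954221]), 'joint_efforts': array([ 2.35114785e-03, -5.69396317e+01, -5.00552738e+01, -1.68443485e-04,
        1.50641991e-02, -9.02486840e-05]), 'tool_pos': array([ 214.48940068, -559.8203521 ,  252.26166409]), 'tcp_rot': array([-1.79897611e+02, -9.29654330e-03,  2.09562413e+01]), 'ft_force': array([0.10650921, 0.27700846, 0.77252174]), 'wrist_torque': array([-0.05822311, -0.05418778,  0.01528527]), 'finger_gap': 85.63036246864378}
side [[453.82492854   0.         313.34152316]
 [  0.         453.82492854 191.82314232]
 [  0.           0.           1.        ]] [484.22609487 714.09570832 677.60137329] [-127.44235661   -0.90146583 -176.99104926]
top [[499.674996     0.         316.00689122]
 [  0.         499.674996   203.78229293]
 [  0.           0.           1.        ]] [ 388.30999759  -81.284491   1515.25805444] [-1.74790020e+02 -1.11948957e-01 -8.91688724e+01]
```

View pics/side0.png

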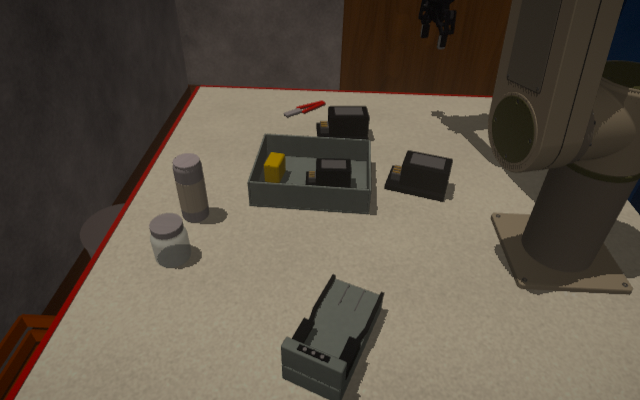

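View pics/top0.png

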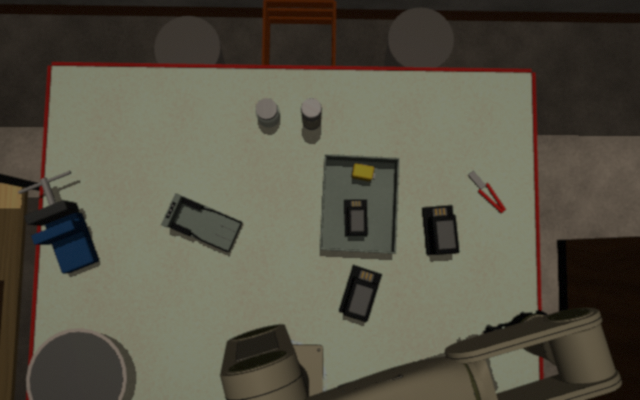

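Side view: candidates for the pack are (a) in the bin, side (331,173) / top (356,217); (b) outside near the robot, side (424,174) / top (360,293); (c) outside on the right, side (346,122) / top (440,230). A blue drill stands at top (70,235). I choose (a): it is the smallest and the one in the bin. The charger is at side (335,335) / top (203,222). Next are the close crops.

```bash
python3 - <<'E'
import cv2,numpy as np
t=cv2.imread("pics/top0.png");s=cv2.imread("pics/side0.png")
def g(i):return np.clip((i/255.)**.6*255*1.1,0,255).astype(np.uint8)
a=cv2.resize(g(t[150:262,315:405]),None,fx=5,fy=5,interpolation=cv2.INTER_CUBIC)
b=cv2.resize(g(t[185:260,155:250]),None,fx=6,fy=6,interpolation=cv2.INTER_CUBIC)
c=cv2.resize(g(s[130:215,245:380]),None,fx=5,fy=5,interpolation=cv2.INTER_CUBIC)
d=cv2.resize(g(s[270:400,275:390]),None,fx=4.5,fy=4.5,interpolation=cv2.INTER_CUBIC)
for n,i in zip("abcd",(a,b,c,d)): cv2.imwrite(f"pics/c_{n}.png",i)
E
```

```text
(no output)
```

View pics/c_a.png

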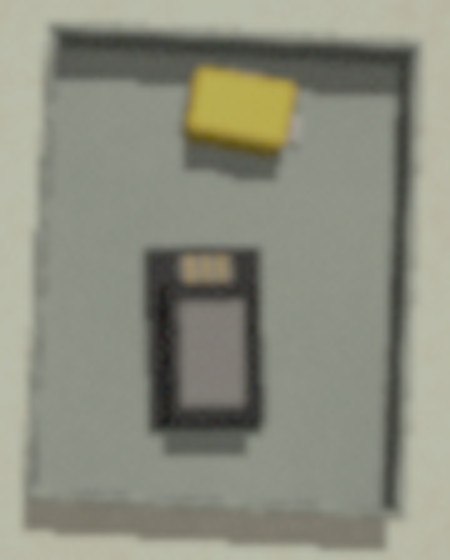

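View pics/c_b.png

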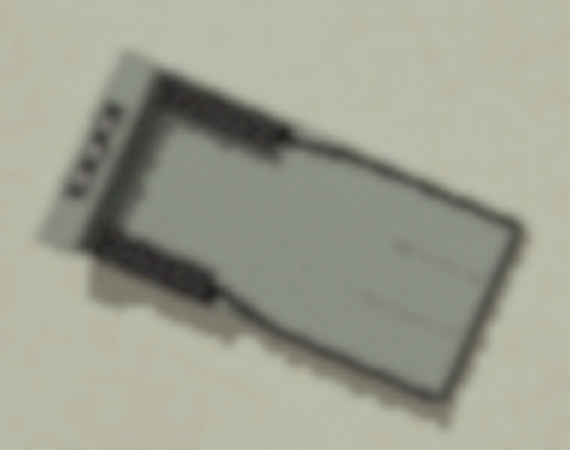

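View pics/c_c.png

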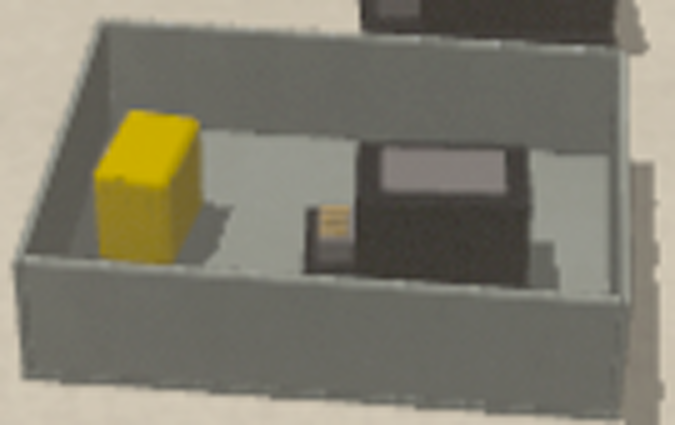

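View pics/c_d.png

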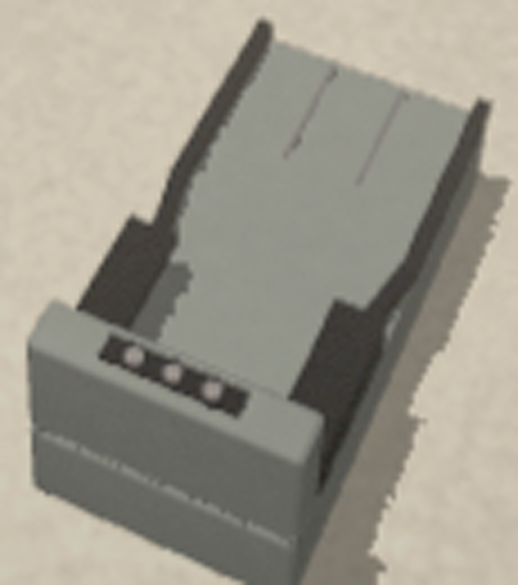

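The top crop shows the pack in the bin with its nose (terminals at full-res ~(356,204)) towards +x, and the tape at (363,172). The charger's hump is at top-left (~(172,208)) and its open front at lower right (~(235,235)). The choice matches: smallest pack, standing in the bin. Next I measure.

```bash
cat >h.py <<'E'
import numpy as np,cv2,pickle
from scipy.spatial.transform import Rotation as R
def cam(d):
    return np.array(d["camera_matrix"]),np.array(d["xyz"]),R.from_euler("xyz",d["orientation"],degrees=True).as_matrix()
def ray(d,uv,z):
    K,c,M=cam(d); uv=np.atleast_2d(np.array(uv,float))
    v=np.c_[uv,np.ones(len(uv))]@np.linalg.inv(K).T@M.T
    return c+v*((z-c[2])/v[:,2])[:,None]
def proj(d,p):
    K,c,M=cam(d); q=(np.atleast_2d(p)-c)@M@K.T
    return q[:,:2]/q[:,2:]
def load(n): return pickle.load(open(n+".pkl","rb"))
def comp(mask,seed):
    n,l,st,ce=cv2.connectedComponentsWithStats(mask.astype(np.uint8)); k=l[seed[1],seed[0]]
    return l==k,st[k],ce[k]
def fit(mask):
    c,_=cv2.findContours(mask.astype(np.uint8),cv2.RETR_EXTERNAL,cv2.CHAIN_APPROX_NONE)
    return cv2.boxPoints(cv2.minAreaRect(max(c,key=cv2.contourArea)))
E
python3 - <<'E'
from h import *
np.set_printoptions(precision=1,suppress=True)
T=load("top0");S=load("side0")
def A(o,f,l): return np.array(l,float)/f+np.array(o)-.5+.5/f
# top points from crops
a=A((315,150),5,[(147,250),(260,250),(262,430),(152,432)])
p=ray(T,a,17);print("pack foot(top,z17) FL FR RR RL\n",p)
lab=A((315,150),5,[(181,298),(244,298),(247,407),(182,409)])
print("label z63\n",ray(T,lab,63), ray(T,lab,63).mean(0))
b=A((155,185),6,[(130,50),(40,238),(520,225),(440,400)])
print("hump back L,R z90",ray(T,b[:2],90),"front corners z48",ray(T,b[2:],48))
d=A((275,270),4.5,[(265,22),(485,102)])
print("side front corners z48",ray(S,d,48))
d=A((275,270),4.5,[(55,300),(325,412),(30,345),(300,460)])
print("side hump z90",ray(S,d,90))
c=A((245,130),5,[(380,150),(505,148),(508,192),(385,192)])
print("side label z63",ray(S,c,63),ray(S,c,63).mean(0))
c=A((245,130),5,[(357,195),(528,208),(528,145),(360,143)])
print("side body top z63",ray(S,c,63),ray(S,c,63).mean(0))
b=A((315,150),5,[(52,30),(415,45)])
print("bin far corners z70",ray(T,b,70), 'near side', ray(S,A((245,130),5,[(18,262),(628,300),(100,22),(628,48)]),70))
b=A((315,150),5,[(195,68),(297,82),(285,152),(187,138)]);print("tape z61",ray(T,b,61))
E
```

```text
pack foot(top,z17) FL FR RR RL
 [[ 538.8 -166.4   17. ]
 [ 539.8 -234.5   17. ]
 [ 431.5 -236.3   17. ]
 [ 429.4 -170.4   17. ]]
label z63
 [[ 506.4 -183.9   63. ]
 [ 506.9 -220.6   63. ]
 [ 443.4 -222.7   63. ]
 [ 441.7 -185.    63. ]] [ 474.6 -203.1   63. ]
hump back L,R z90 [[543.7 319.1  90. ]
 [453.2 358.3  90. ]] front corners z48 [[464.9 136.6  48. ]
 [379.1 173.2  48. ]]
side front corners z48 [[467.2 140.3  48. ]
 [379.8 176.5  48. ]]
side hump z90 [[536.3 306.7  90. ]
 [446.4 342.6  90. ]
 [542.7 324.3  90. ]
 [454.3 359.6  90. ]]
side label z63 [[ 505.8 -219.4   63. ]
 [ 444.4 -225.9   63. ]
 [ 443.1 -187.6   63. ]
 [ 501.9 -183.1   63. ]] [ 473.8 -204.    63. ]
side body top z63 [[ 515.2 -179.6   63. ]
 [ 433.6 -174.8   63. ]
 [ 433.  -229.4   63. ]
 [ 515.8 -224.9   63. ]] [ 474.4 -202.2   63. ]
bin far corners z70 [[ 662.3 -106.5   70. ]
 [ 656.5 -319.3   70. ]] near side [[ 665.  -104.6   70. ]
 [ 390.6  -96.3   70. ]
 [ 657.5 -319.6   70. ]
 [ 380.4 -314.9   70. ]]
tape z61 [[ 642.6 -191.2   61. ]
 [ 635.1 -251.3   61. ]
 [ 593.4 -244.4   61. ]
 [ 600.9 -186.8   61. ]]
```

Pack yaw is about 1°, with the body's centre at (474.5,-202.5). The charger's centre is about (460.6,248.5) at yaw 67.4°. The two views agree to 2–3 mm, so I move over the pack.

drive_tool(
  moves=[
    [[12,16,-3],-2],
    [[32,44,-8],-4.5],
    [[54,74,-14],-7],
    [[77,105,-20],-10],
    [[100,136,-26],-12.5],
    [[123,167,-32],-15],
    [[145,198,-38],-17.5],
    [[165,225,-43],-20],
  ],
  fingers=85,
  squeeze=40,
)

```text
time: 0.77
tool_pos: [380.3, -333.0, 209.4]
tcp_rot: [-179.9, 0.0, 0.8]
ft_force: [-0.9, -1.1, -0.2]
finger_gap: 85.0
```

drive_tool(
  moves=[
    [[18,25,-8],0],
    [[38,53,-20],0],
    [[57,80,-33],0],
    [[73,102,-45],0],
    [[85,119,-55],0],
    [[92,128,-64],0],
    [[96,132,-72],0],
    [[97,133,-75],0],
  ],
)

```text
time: 1.43
tool_pos: [476.3, -201.7, 133.7]
tcp_rot: [-180.0, 0.1, 1.0]
ft_force: [-0.5, -0.6, 1.0]
finger_gap: 85.0
```

```bash
python3 - <<'E'
from bench import r
import cv2,pickle,numpy as np
d=r.snapshot("side");pickle.dump(d,open("side1.pkl","wb"))
i=d["pixels"][80:220,240:400,::-1];i=np.clip((i/255.)**.6*255*1.1,0,255).astype(np.uint8)
cv2.imwrite("pics/s1.png",cv2.resize(i,None,fx=4,fy=4,interpolation=cv2.INTER_CUBIC))
E
```

```text
(no output)
```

View pics/s1.png

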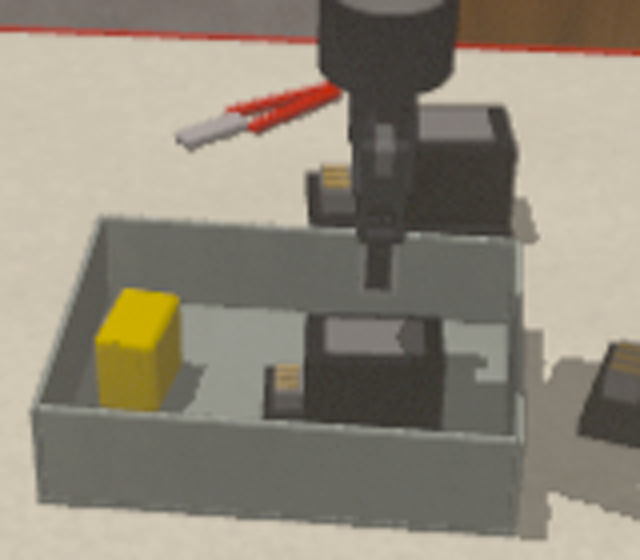

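The near finger (full-res ~(334,150)) is over the middle of the body (~(333,172)). I go down.

drive_tool(
  moves=[
    [[0,-1,-12],0],
    [[0,-1,-26],0],
    [[0,-1,-40],0],
    [[0,-1,-54],0],
    [[0,-1,-66],0],
    [[0,-1,-76],0],
    [[0,-1,-83],0],
    [[0,-1,-86],0],
  ],
)

```text
time: 2.15
tool_pos: [475.9, -203.4, 48.0]
tcp_rot: [-180.0, 0.1, 0.9]
ft_force: [-0.1, -0.4, 0.3]
finger_gap: 84.5
```

drive_tool(
  moves=[
    [[0,0,0],0],
    [[0,0,0],0],
    [[0,0,0],0],
    [[0,0,0],0],
    [[0,0,0],0],
    [[0,0,0],0],
    [[0,0,0],0],
    [[0,0,0],0],
  ],
  fingers=45,
  squeeze=45,
)

```text
time: 2.82
tool_pos: [477.4, -203.5, 50.3]
tcp_rot: [180.0, -0.1, 1.0]
ft_force: [0.2, 0.4, 5.5]
finger_gap: 53.2
```

drive_tool(
  moves=[
    [[0,0,3],0],
    [[0,0,10],0],
    [[0,0,22],0],
    [[0,0,38],0],
    [[0,0,56],0],
    [[0,0,74],0],
    [[0,0,88],0],
    [[0,0,95],0],
  ],
  squeeze=60,
)

```text
time: 3.48
tool_pos: [477.5, -203.8, 147.3]
tcp_rot: [179.9, -0.2, 1.0]
ft_force: [-0.0, -0.5, -5.9]
finger_gap: 53.1
```

drive_tool(
  moves=[
    [[0,2,6],0],
    [[0,7,14],0],
    [[0,14,22],0],
    [[0,22,27],0],
    [[0,29,29],0],
    [[0,34,30],0],
    [[0,37,30],0],
    [[0,38,30],0],
  ],
)

```text
time: 4.15
tool_pos: [476.4, -164.4, 173.8]
tcp_rot: [-180.0, 0.0, 1.0]
ft_force: [0.6, 0.1, -6.3]
finger_gap: 53.1
```

```bash
python3 - <<'E'
from bench import r
import cv2,pickle,numpy as np
d=r.snapshot("side");pickle.dump(d,open("side2.pkl","wb"));print(r.sense()["tool_pos"],r.sense()["finger_gap"],r.sense()["ft_force"])
i=d["pixels"][60:220,240:400,::-1];i=np.clip((i/255.)**.6*255*1.1,0,255).astype(np.uint8)
cv2.imwrite("pics/s2.png",cv2.resize(i,None,fx=3.7,fy=3.7,interpolation=cv2.INTER_CUBIC))
E
```

```text
[ 476.39170561 -164.57981282  173.72879099] 52.822031685639345 [ 0.00683829 -0.62491374 -5.81429829]
```

View pics/s2.png

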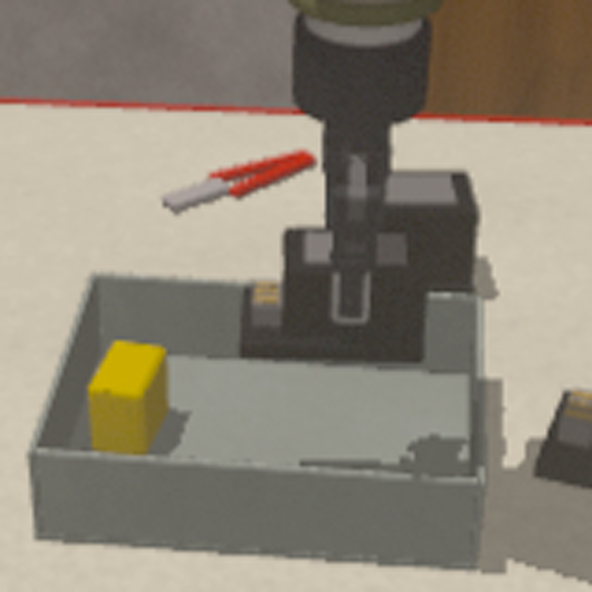

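The pack hangs level in the gripper, near lower edge from full-res (305.7,156.5) to (354.3,157.3), clear of the bin. I carry it to above the charger's front.

drive_tool(
  moves=[
    [[-1,6,0],1],
    [[-3,18,0],3],
    [[-5,35,0],6.5],
    [[-8,56,0],11],
    [[-10,79,0],15.5],
    [[-13,103,0],20],
    [[-16,127,0],24.5],
    [[-19,151,0],29],
  ],
)

```text
time: 4.87
tool_pos: [456.9, -12.6, 174.1]
tcp_rot: [-180.0, 0.0, 30.3]
ft_force: [-0.4, 0.2, -6.9]
finger_gap: 53.3
```

drive_tool(
  moves=[
    [[-3,24,0],4.5],
    [[-6,48,0],9],
    [[-9,72,0],13.5],
    [[-12,95,0],18],
    [[-15,117,0],22.5],
    [[-17,137,0],26.5],
    [[-20,155,0],30],
    [[-22,169,0],33],
  ],
)

```text
time: 5.53
tool_pos: [434.6, 156.6, 174.1]
tcp_rot: [-180.0, -0.0, 63.3]
ft_force: [-0.0, -0.4, -5.2]
finger_gap: 53.2
```

drive_tool(
  moves=[
    [[-1,11,0],1.5],
    [[-2,19,0],3],
    [[-3,24,0],4],
    [[-3,26,0],4.4],
    [[-3,26.5,0],4.4],
    [[-3,26.5,0],4.4],
    [[-3,26.5,0],4.4],
    [[-3,26.5,0],4.4],
  ],
)

```text
time: 6.2
tool_pos: [432.8, 180.7, 174.2]
tcp_rot: [-180.0, 0.0, 67.3]
ft_force: [-0.8, 0.7, -6.1]
finger_gap: 53.5
```

```bash
python3 - <<'E'
from bench import r
import cv2,pickle,numpy as np
print(r.sense()["tool_pos"],r.sense()["tcp_rot"],r.sense()["ft_force"])
for n in ("side","top"):
    d=r.snapshot(n);pickle.dump(d,open(n+"3.pkl","wb"))
    x0,x1,y0,y1=(270,400,190,400) if n=="side" else (150,260,170,270)
    i=d["pixels"][y0:y1,x0:x1,::-1];i=np.clip((i/255.)**.55*255*1.1,0,255).astype(np.uint8)
    f=2.8 if n=="side" else 5
    cv2.imwrite(f"pics/{n[0]}3.png",cv2.resize(i,None,fx=f,fy=f,interpolation=cv2.INTER_CUBIC))
E
```

```text
[432.77113656 180.68671292 174.24637851] [-1.79998694e+02  1.00204437e-02  6.72926959e+01] [-0.84846505  0.68345122 -6.05958856]
```

View pics/s3.png

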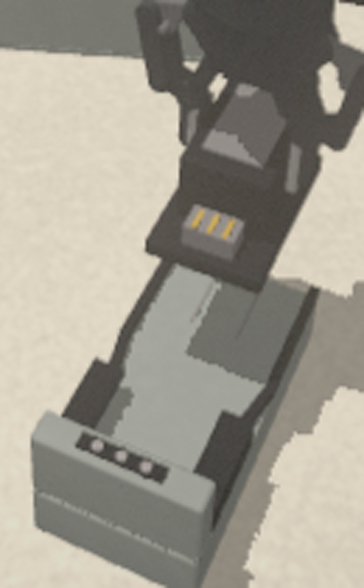

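View pics/t3.png

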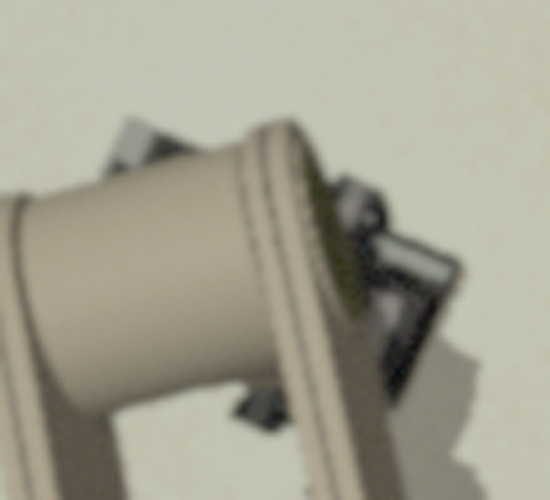

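Side view: the pack hangs above the charger's front, with the terminal end facing the hump. The lower nose edge runs from full-res ~(322,279.5) to (363.5,293).

```bash
python3 - <<'E'
from h import *
np.set_printoptions(precision=1,suppress=True)
S=load("side3")
i=S["pixels"][250:305,310:395,::-1];i=np.clip((i/255.)**.45*255*1.1,0,255).astype(np.uint8)
cv2.imwrite("pics/s3b.png",cv2.resize(i,None,fx=9,fy=9,interpolation=cv2.INTER_CUBIC))
# expected nose from estimate
yaw=np.radians(67.4);u=np.array([np.cos(yaw),np.sin(yaw)]);v=np.array([-u[1],u[0]])
C=np.array([460.6,248.5]);t=np.array([432.8,180.7])
for off in(55,65):
  o=t+u*off
  P=[np.r_[o+s*35*v,z] for s in(1,-1) for z in(129.,141.)]
  print(off,(proj(S,P)-[310,250])*9)
E
```

```text
55 [[485.7 368.9]
 [491.6 322.3]
 [116.5 232.4]
 [118.4 186. ]]
65 [[465.1 409.9]
 [470.8 363.3]
 [ 92.8 270.7]
 [ 94.6 224.2]]
```

View pics/s3b.png

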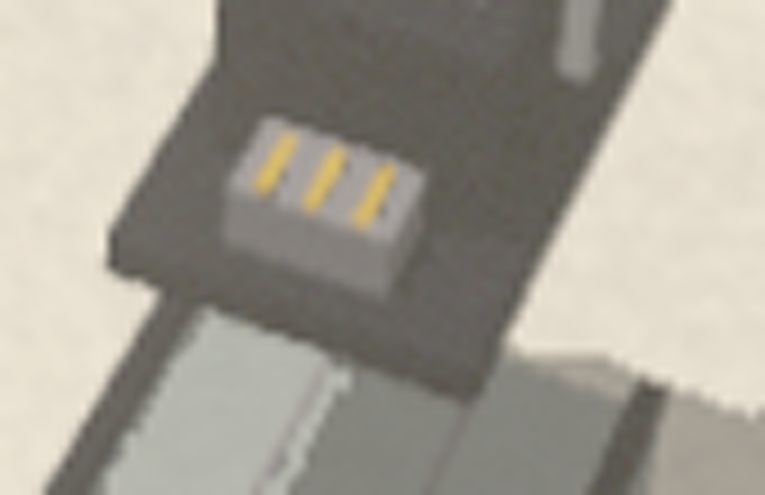

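drive_tool(
  moves=[
    [[1,1,-6],0],
    [[2,3,-16],0],
    [[3,5,-29],0],
    [[3,5,-43],0],
    [[3,5,-56],0],
    [[3,5,-67],0],
    [[3,5,-75],0],
    [[3,5,-79],0],
  ],
)

```text
time: 6.97
tool_pos: [434.6, 185.9, 93.4]
tcp_rot: [-179.9, 0.1, 67.4]
ft_force: [-1.0, 1.1, -5.9]
finger_gap: 53.0
```

```bash
python3 - <<'E'
from bench import r
import cv2,pickle,numpy as np
s=r.sense();print(s["tool_pos"],s["tcp_rot"],s["ft_force"])
d=r.snapshot("side");pickle.dump(d,open("side4.pkl","wb"))
i=d["pixels"][230:400,270:400,::-1];i=np.clip((i/255.)**.5*255*1.1,0,255).astype(np.uint8)
cv2.imwrite("pics/s4.png",cv2.resize(i,None,fx=3.5,fy=3.5,interpolation=cv2.INTER_CUBIC))
E
```

```text
[434.64267631 185.94416139  93.36855847] [-1.79886949e+02  9.12254643e-02  6.73582542e+01] [-0.96503936  1.05038932 -5.8625279 ]
```

View pics/s4.png

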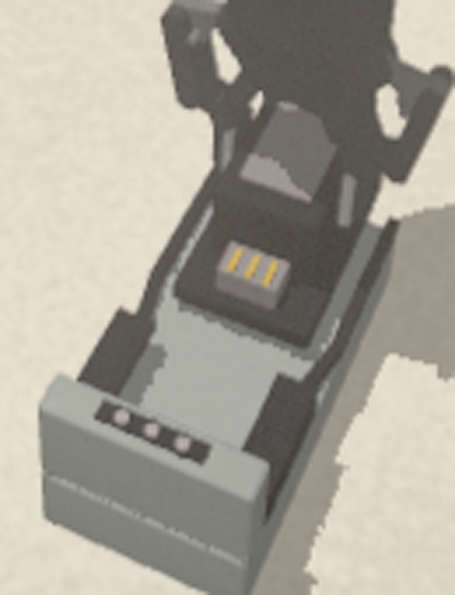

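Side view: the pack is centred between the curbs, a few mm above the bed, with the nose edge at full-res ~(322,315)–(358,331). I lower it slowly.

drive_tool(
  moves=[
    [[0,0,-1],0],
    [[0,0,-2],0],
    [[0,0,-3],0],
    [[0,0,-4],0],
    [[0,0,-5],0],
    [[0,0,-6],0],
    [[0,0,-6.5],0],
    [[0,0,-7],0],
  ],
)

```text
time: 7.68
tool_pos: [435.6, 186.2, 88.3]
tcp_rot: [180.0, -0.0, 67.4]
ft_force: [0.6, -0.1, -6.9]
finger_gap: 52.8
```

drive_tool(
  moves=[
    [[0,0,-0.3],0],
    [[0,0,-0.6],0],
    [[0,0,-0.9],0],
    [[0,0,-1.2],0],
    [[0,0,-1.5],0],
    [[0,0,-1.5],0],
    [[0,0,-1.5],0],
    [[0,0,-1.5],0],
  ],
)

```text
time: 8.35
tool_pos: [435.6, 186.2, 86.8]
tcp_rot: [-180.0, -0.0, 67.4]
ft_force: [1.0, -0.8, -6.1]
finger_gap: 53.1
```

drive_tool(
  moves=[
    [[0,0,-0.3],0],
    [[0,0,-0.6],0],
    [[0,0,-0.9],0],
    [[0,0,-1.2],0],
    [[0,0,-1.5],0],
    [[0,0,-1.5],0],
    [[0,0,-1.5],0],
    [[0,0,-1.5],0],
  ],
)

```text
time: 9.02
tool_pos: [435.6, 186.2, 85.4]
tcp_rot: [-180.0, 0.0, 67.4]
ft_force: [-1.3, -1.1, -3.6]
finger_gap: 53.4
```

drive_tool(
  moves=[
    [[0,0,-0.3],0],
    [[0,0,-0.5],0],
    [[0,0,-0.8],0],
    [[0,0,-1],0],
    [[0,0,-1],0],
    [[0,0,-1],0],
    [[0,0,-1],0],
    [[0,0,-1],0],
  ],
)

```text
time: 9.68
tool_pos: [435.7, 186.2, 85.4]
tcp_rot: [-180.0, 0.0, 67.4]
ft_force: [-8.7, -3.9, 8.2]
finger_gap: 53.0
```

drive_tool(
  moves=[
    [[0,0,0.3],0],
    [[0,0,0.6],0],
    [[0,0,0.6],0],
    [[0,0,0.6],0],
    [[0,0,0.6],0],
    [[0,0,0.6],0],
    [[0,0,0.6],0],
    [[0,0,0.6],0],
  ],
  squeeze=20,
)

```text
time: 10.35
tool_pos: [435.7, 186.2, 85.4]
tcp_rot: [-180.0, 0.0, 67.4]
ft_force: [-5.1, -2.0, 3.9]
finger_gap: 53.4
```

drive_tool(
  moves=[
    [[0,0,0],0],
    [[0,0,0],0],
    [[0,0,0],0],
    [[0,0,0],0],
    [[0,0,0],0],
    [[0,0,0],0],
    [[0,0,0],0],
    [[0,0,0],0],
  ],
  fingers=85,
)

```text
time: 11.02
tool_pos: [435.6, 186.2, 84.9]
tcp_rot: [-180.0, -0.0, 67.4]
ft_force: [0.5, -0.3, -0.1]
finger_gap: 85.0
```

drive_tool(
  moves=[
    [[0,0,5],0],
    [[0,0,15],0],
    [[0,0,28],0],
    [[0,0,42],0],
    [[0,0,54],0],
    [[0,0,64],0],
    [[0,0,69],0],
    [[0,0,70],0],
  ],
)

```text
time: 11.68
tool_pos: [436.5, 186.5, 156.5]
tcp_rot: [179.9, -0.1, 67.4]
ft_force: [0.4, 1.1, -0.3]
finger_gap: 84.8
```

```bash
python3 - <<'E'
from bench import r
import cv2,pickle,numpy as np
s=r.sense();print(s["tool_pos"],s["tcp_rot"],s["ft_force"])
d=r.snapshot("side");pickle.dump(d,open("side5.pkl","wb"))
i=d["pixels"][230:400,270:400,::-1];i=np.clip((i/255.)**.5*255*1.1,0,255).astype(np.uint8)
cv2.imwrite("pics/s5.png",cv2.resize(i,None,fx=3.5,fy=3.5,interpolation=cv2.INTER_CUBIC))
E
```

```text
[436.47788704 186.45500826 156.54477641] [ 1.79888556e+02 -9.24091228e-02  6.73578295e+01] [ 0.43641709  1.09772442 -0.25417952]
```

View pics/s5.png

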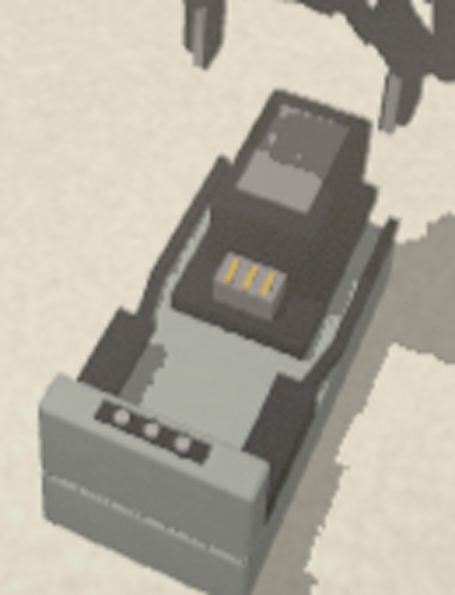

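The pack stands free on the bed, nose edge at full-res ~(319,318)–(357,332), rear overhanging slightly. I move behind the pack.

```bash
python3 - <<'E'
from h import *
np.set_printoptions(precision=1,suppress=True)
S=load("side5")
p=ray(S,np.array([(172,306),(304,358)])/3.5+[269.6,229.6],40)
yaw=np.radians(67.4);u=np.array([np.cos(yaw),np.sin(yaw)]);v=np.array([-u[1],u[0]])
q=p[:,:2]-np.array([461,250.2]);print(p,q@u,q@v)
E
```

```text
[[490.4 230.8  40. ]
 [427.  256.4  40. ]] [-6.6 -7.4] [-34.6  33.8]
```

drive_tool(
  moves=[
    [[-2,-5,0],0],
    [[-6,-14,0],0],
    [[-11,-26,0],0],
    [[-17,-41,0],0],
    [[-22,-54,0],0],
    [[-27,-66,0],0],
    [[-31,-74,0],0],
    [[-32,-77,0],0],
  ],
  fingers=30,
  squeeze=60,
)

```text
time: 12.4
tool_pos: [402.5, 107.8, 154.1]
tcp_rot: [-179.9, 0.1, 67.3]
ft_force: [-0.4, 0.2, 0.3]
finger_gap: 30.3
```

drive_tool(
  moves=[
    [[0,0,-5],0],
    [[0,0,-15],0],
    [[0,0,-28],0],
    [[0,0,-42],0],
    [[0,0,-55],0],
    [[0,0,-67],0],
    [[0,0,-77],0],
    [[0,0,-82],0],
  ],
)

```text
time: 13.07
tool_pos: [402.4, 109.4, 70.6]
tcp_rot: [-179.9, 0.1, 67.4]
ft_force: [0.7, 0.7, 0.4]
finger_gap: 29.7
```

```bash
python3 - <<'E'
from bench import r
import cv2,pickle,numpy as np
s=r.sense();print(s["tool_pos"],s["tcp_rot"],s["ft_force"],s["finger_gap"])
for n in ("side","top"):
    d=r.snapshot(n);pickle.dump(d,open(n+"6.pkl","wb"))
    x0,x1,y0,y1=(270,430,200,400) if n=="side" else (150,270,170,270)
    i=d["pixels"][y0:y1,x0:x1,::-1];i=np.clip((i/255.)**.5*255*1.1,0,255).astype(np.uint8)
    f=3 if n=="side" else 5
    cv2.imwrite(f"pics/{n[0]}6.png",cv2.resize(i,None,fx=f,fy=f,interpolation=cv2.INTER_CUBIC))
E
```

```text
[402.4009222  109.42116317  70.6233919 ] [-1.79853715e+02  8.05550396e-02  6.73940296e+01] [0.71660031 0.69817355 0.42072973] 29.713473380367873
```

View pics/s6.png

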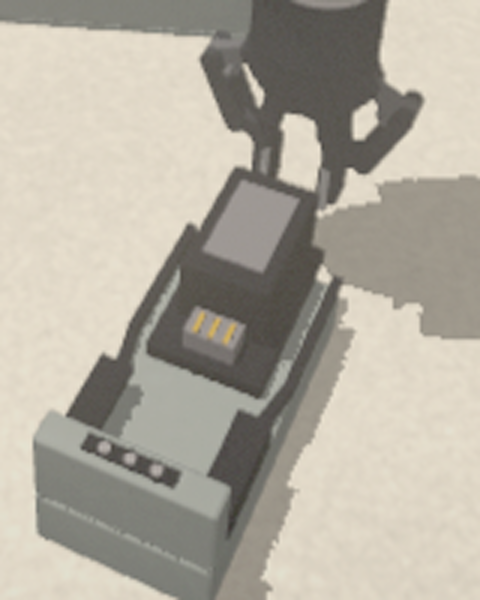

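View pics/t6.png

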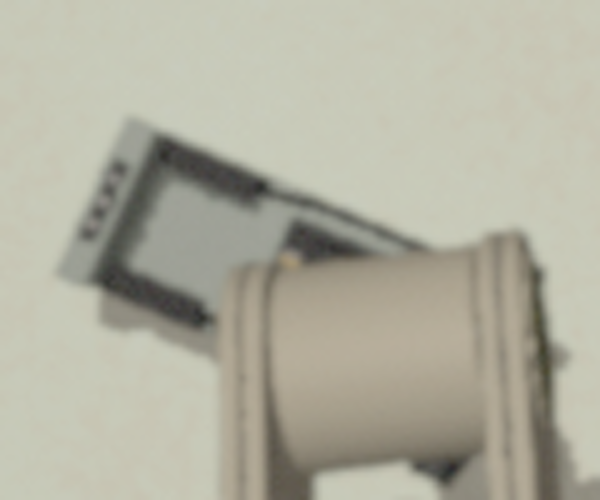

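Side view: both fingertips are behind the pack's rear face (~(358,252), (378,265) full-res) with a gap. The nose is at charger x ≈ -7 and aligned. I push along (0.384,0.923).

drive_tool(
  moves=[
    [[1,2.3,0],0],
    [[2,4.6,0],0],
    [[3,7,0],0],
    [[4,9.5,0],0],
    [[5,12,0],0],
    [[6,14.4,0],0],
    [[7,16.8,0],0],
    [[7.7,18.5,0],0],
  ],
)

```text
time: 13.83
tool_pos: [411.5, 128.0, 73.0]
tcp_rot: [180.0, -0.0, 67.4]
ft_force: [-0.6, 0.6, -0.6]
finger_gap: 30.2
```

drive_tool(
  moves=[
    [[1,2.3,0],0],
    [[2,4.6,0],0],
    [[3,7,0],0],
    [[4,9.5,0],0],
    [[5,12,0],0],
    [[6,14.4,0],0],
    [[7,16.8,0],0],
    [[7.7,18.5,0],0],
  ],
)

```text
time: 14.5
tool_pos: [418.8, 145.8, 72.7]
tcp_rot: [-180.0, 0.1, 67.4]
ft_force: [-1.7, -5.5, 1.9]
finger_gap: 29.8
```

drive_tool(
  moves=[
    [[1,2.3,0],0],
    [[2,4.6,0],0],
    [[3,7,0],0],
    [[4,9.5,0],0],
    [[5,12,0],0],
    [[6,14.4,0],0],
    [[7,16.8,0],0],
    [[7.7,18.5,0],0],
  ],
)

```text
time: 15.17
tool_pos: [426.5, 164.2, 72.7]
tcp_rot: [-180.0, 0.1, 67.4]
ft_force: [-2.8, -6.0, 1.8]
finger_gap: 29.8
```

```bash
python3 - <<'E'
from bench import r
import cv2,pickle,numpy as np
s=r.sense();print(s["tool_pos"],s["tcp_rot"],s["ft_force"],s["finger_gap"])
d=r.snapshot("side");pickle.dump(d,open("side7.pkl","wb"))
i=d["pixels"][200:400,270:430,::-1];i=np.clip((i/255.)**.5*255*1.1,0,255).astype(np.uint8)
cv2.imwrite("pics/s7.png",cv2.resize(i,None,fx=3,fy=3,interpolation=cv2.INTER_CUBIC))
E
```

```text
[426.46960989 164.22496888  72.6670701 ] [-1.79974975e+02  9.69128211e-02  6.73514368e+01] [-2.84029938 -6.03926269  1.8353245 ] 29.801914154429138
```

View pics/s7.png

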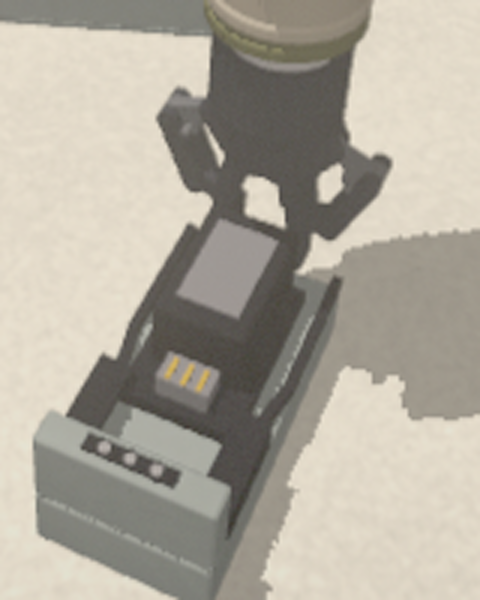

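The pack slides straight and the nose has just entered the rails (terminals at full-res ~(333,324)). The drag is about 6 N, so I continue.

drive_tool(
  moves=[
    [[1,2.3,0],0],
    [[2,4.6,0],0],
    [[3,7,0],0],
    [[4,9.5,0],0],
    [[5,12,0],0],
    [[6,14.4,0],0],
    [[7,16.8,0],0],
    [[7.7,18.5,0],0],
  ],
)

```text
time: 15.88
tool_pos: [434.2, 182.8, 72.6]
tcp_rot: [-180.0, 0.1, 67.4]
ft_force: [-1.0, -5.3, 1.9]
finger_gap: 30.1
```

drive_tool(
  moves=[
    [[0.9,2.2,0],0],
    [[1.8,4.4,0],0],
    [[2.7,6.5,0],0],
    [[3.5,8.5,0],0],
    [[4.3,10.4,0],0],
    [[5.1,12.2,0],0],
    [[5.7,13.6,0],0],
    [[6.2,14.8,0],0],
  ],
)

```text
time: 16.55
tool_pos: [440.4, 197.8, 72.6]
tcp_rot: [-180.0, 0.1, 67.4]
ft_force: [-2.3, -3.5, 0.4]
finger_gap: 30.2
```

```bash
python3 - <<'E'
from bench import r
import cv2,pickle,numpy as np
s=r.sense();print(s["tool_pos"],s["tcp_rot"],s["ft_force"],s["finger_gap"])
d=r.snapshot("side");pickle.dump(d,open("side8.pkl","wb"))
i=d["pixels"][200:400,270:430,::-1];i=np.clip((i/255.)**.5*255*1.1,0,255).astype(np.uint8)
cv2.imwrite("pics/s8.png",cv2.resize(i,None,fx=3,fy=3,interpolation=cv2.INTER_CUBIC))
E
```

```text
[440.3677206  197.76379223  72.60221118] [-1.79970369e+02  5.37685719e-02  6.73525159e+01] [-2.3126781  -3.54969871  0.41619689] 30.192766964204306
```

View pics/s8.png

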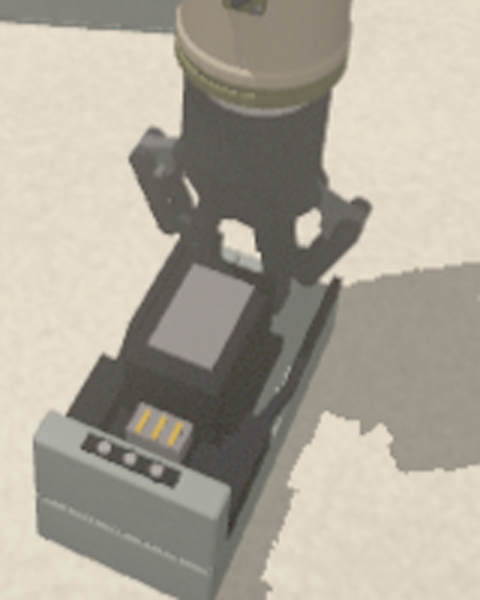

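The pack is well under the lips; by the estimate about 15 mm remain. I slow down.

drive_tool(
  moves=[
    [[0.4,0.9,0],0],
    [[0.8,1.9,0],0],
    [[1.2,2.8,0],0],
    [[1.6,3.7,0],0],
    [[2,4.7,0],0],
    [[2.3,5.6,0],0],
    [[2.7,6.5,0],0],
    [[3.1,7.4,0],0],
  ],
)

```text
time: 17.27
tool_pos: [443.7, 205.5, 72.8]
tcp_rot: [-180.0, 0.0, 67.4]
ft_force: [-1.5, -3.7, -1.0]
finger_gap: 29.9
```

drive_tool(
  moves=[
    [[0.2,0.4,0],0],
    [[0.4,0.9,0],0],
    [[0.5,1.3,0],0],
    [[0.7,1.7,0],0],
    [[0.9,2.1,0],0],
    [[1.1,2.6,0],0],
    [[1.1,2.8,0],0],
    [[1.2,2.8,0],0],
  ],
)

```text
time: 17.93
tool_pos: [444.9, 208.3, 72.9]
tcp_rot: [-180.0, -0.0, 67.4]
ft_force: [-1.2, -2.8, -1.5]
finger_gap: 30.1
```

drive_tool(
  moves=[
    [[0.1,0.3,0],0],
    [[0.2,0.6,0],0],
    [[0.3,0.8,0],0],
    [[0.4,1,0],0],
    [[0.5,1.3,0],0],
    [[0.6,1.5,0],0],
    [[0.7,1.7,0],0],
    [[0.8,1.9,0],0],
  ],
)

```text
time: 18.6
tool_pos: [445.4, 209.2, 72.9]
tcp_rot: [-180.0, 0.1, 67.4]
ft_force: [-3.9, -10.0, 3.5]
finger_gap: 30.5
```

drive_tool(
  moves=[
    [[0,0.1,0],0],
    [[0.1,0.2,0],0],
    [[0.1,0.4,0],0],
    [[0.2,0.5,0],0],
    [[0.2,0.6,0],0],
    [[0.3,0.7,0],0],
    [[0.3,0.8,0],0],
    [[0.3,0.8,0],0],
  ],
)

```text
time: 19.27
tool_pos: [445.5, 209.2, 72.9]
tcp_rot: [-180.0, 0.2, 67.4]
ft_force: [-6.6, -13.7, 5.7]
finger_gap: 30.4
```

```bash
python3 - <<'E'
from bench import r
import cv2,pickle,numpy as np
s=r.sense();print(s["tool_pos"],s["tcp_rot"],s["ft_force"],s["finger_gap"])
d=r.snapshot("side");pickle.dump(d,open("side9.pkl","wb"))
i=d["pixels"][290:390,275:380,::-1];i=np.clip((i/255.)**.45*255*1.1,0,255).astype(np.uint8)
cv2.imwrite("pics/s9.png",cv2.resize(i,None,fx=6,fy=6,interpolation=cv2.INTER_CUBIC))
E
```

```text
[445.51543577 209.23606146  72.87715348] [-179.97958503    0.20204455   67.35217108] [ -6.56484919 -13.6590241    5.69159147] 30.35002702241197
```

View pics/s9.png

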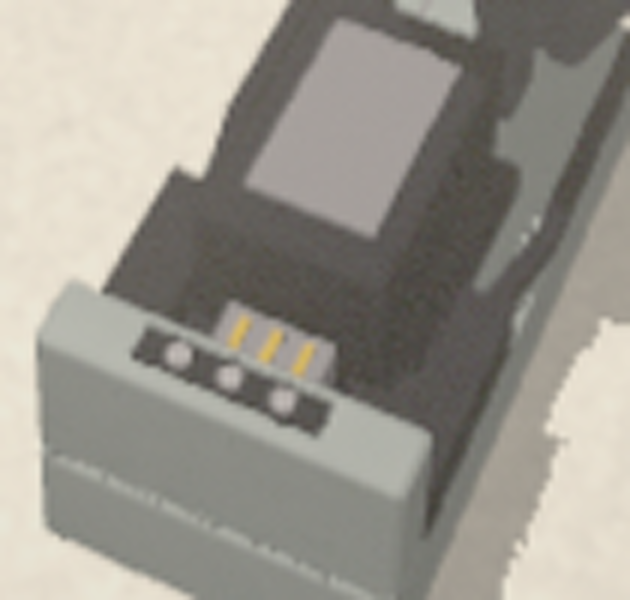

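The pack stopped with about 15 N on it. I check its travel from the label against the earlier picture, to tell home from jammed.

```bash
python3 - <<'E'
from h import *
np.set_printoptions(precision=1,suppress=True)
yaw=np.radians(67.4);u=np.array([np.cos(yaw),np.sin(yaw)]);v=np.array([-u[1],u[0]])
for n,seed in(("side6",(353,275)),("side8",(337,305)),("side9",(335,312))):
    S=load(n);g=S["pixels"].astype(int);gr=g.mean(2)
    print(n,g[seed[1],seed[0]])
    m=(abs(gr-gr[seed[1]-2:seed[1]+3,seed[0]-2:seed[0]+3].mean())<25)&(g[...,0]>=g[...,1])
    k,st,ce=comp(m,seed);print(st,ce)
    b=fit(k);
    c,_=cv2.findContours(k.astype(np.uint8),cv2.RETR_EXTERNAL,cv2.CHAIN_APPROX_NONE)
    for pts in (ce[None],):
        q=ray(S,pts,98)[:,:2]-np.array([461,250.2]);print("label centre charger x,y",q@u,q@v)
    (w)=ray(S,c[0][:,0].astype(float),98)[:,:2].astype(np.float32);print(cv2.minAreaRect(w), "xmin/max",((w-[461,250.2])@u).min(),((w-[461,250.2])@u).max())
E
```

```text
side6 [81 75 71]
[338 260  32  31 564] [353.3 274.9]
label centre charger x,y [-70.7] [-1.3]
((434.8401794433594, 183.13381958007812), (60.66705322265625, 35.54362487792969), 67.89434814453125) xmin/max -102.22738138199206 -41.5640108965856
side8 [80 74 70]
[320 288  34  35 692] [336.8 305. ]
label centre charger x,y [0.2] [-1.3]
((461.94085693359375, 248.47463989257812), (60.55490493774414, 35.94755554199219), 67.52582550048828) xmin/max -31.4882319278426 29.069375636553154
side9 [79 73 69]
[316 293  36  36 722] [333.5 310.7]
label centre charger x,y [12.6] [-1.6]
((466.9193115234375, 259.9499206542969), (60.54237747192383, 35.926063537597656), 67.53758239746094) xmin/max -18.968966737233657 41.582696125668214
```

```bash
python3 - <<'E'
from h import *
np.set_printoptions(precision=1,suppress=True)
yaw=np.radians(67.4);u=np.array([np.cos(yaw),np.sin(yaw)]);v=np.array([-u[1],u[0]])
S=load("side9")
i=S["pixels"][325:365,278:350,::-1];i=np.clip((i/255.)**.45*255*1.1,0,255).astype(np.uint8)
cv2.imwrite("pics/s9b.png",cv2.resize(i,None,fx=11,fy=11,interpolation=cv2.INTER_CUBIC))
def cf(p,z): 
    q=ray(S,p,z)[:,:2]-np.array([461,250.2]); return np.c_[q@u,q@v]
# front edge along scan columns: transition dark->light going down
g=S["pixels"].astype(float).mean(2)
for col in (293,296,299,302,338,341,344):
    c=g[320:372,col];d=np.diff(c);k=d.argmax();
    w=d[max(k-2,0):k+3];kk=(np.arange(max(k-2,0),k+3)*w).sum()/w.sum()
    print(col,320.5+kk,d[k],cf([(col,320.5+kk)],90))
s=load("side5");S=s;g=S["pixels"].astype(float).mean(2)
lo=np.array([(172,306),(304,358)])/3.5+[269.6,229.6];print(lo)
i=S["pixels"][300:345,300:375,::-1];i=np.clip((i/255.)**.45*255*1.1,0,255).astype(np.uint8)
cv2.imwrite("pics/s5b.png",cv2.resize(i,None,fx=10,fy=10,interpolation=cv2.INTER_CUBIC))
E
```

```text
293 339.4712643678161 40.33333333333333 [[ 81.9 -36.9]]
296 340.3421052631579 33.99999999999999 [[ 81.3 -32.2]]
299 350.52252252252254 58.0 [[ 94.6 -20.4]]
302 352.486301369863 53.66666666666666 [[ 95.5 -15. ]]
338 358.2102803738318 36.33333333333333 [[80.9 35.7]]
341 359.5514018691589 43.0 [[81.  40.5]]
344 360.7877358490566 43.33333333333333 [[80.9 45.1]]
[[318.7 317. ]
 [356.5 331.9]]
```

View pics/s9b.png

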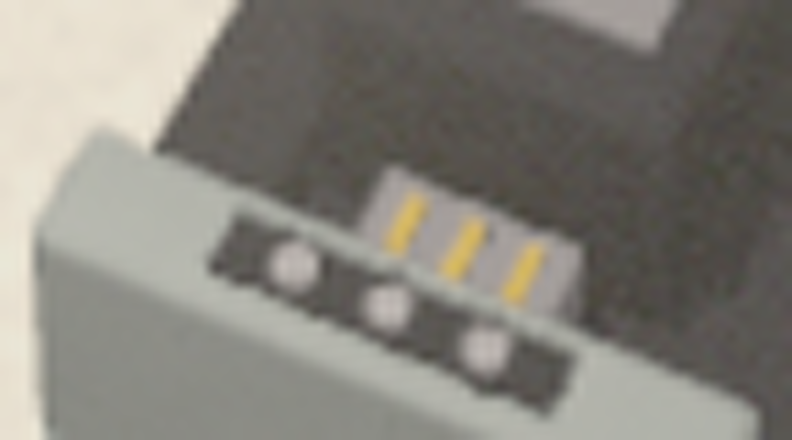

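View pics/s5b.png

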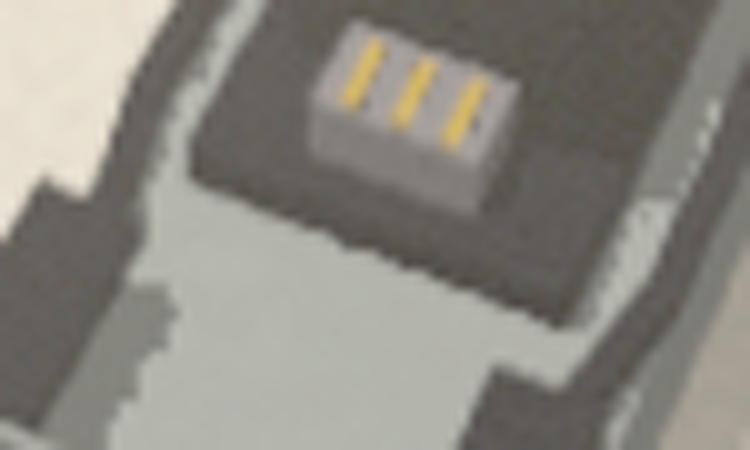

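Image estimates put the nose 0–3 mm short of the stop, which isn't conclusive. I raise the push gently, well below 80 N, to tell a solid stop from a drag point.

drive_tool(
  moves=[
    [[0.1,0.2,0],0],
    [[0.2,0.4,0],0],
    [[0.3,0.6,0],0],
    [[0.4,0.8,0],0],
    [[0.4,1,0],0],
    [[0.5,1.2,0],0],
    [[0.6,1.4,0],0],
    [[0.6,1.4,0],0],
  ],
)

```text
time: 19.98
tool_pos: [445.6, 209.3, 72.8]
tcp_rot: [-180.0, 0.4, 67.4]
ft_force: [-10.1, -22.7, 11.8]
finger_gap: 29.7
```

drive_tool(
  moves=[
    [[0.1,0.2,0],0],
    [[0.2,0.4,0],0],
    [[0.3,0.6,0],0],
    [[0.4,0.8,0],0],
    [[0.4,1,0],0],
    [[0.5,1.2,0],0],
    [[0.6,1.4,0],0],
    [[0.6,1.4,0],0],
  ],
)

```text
time: 20.65
tool_pos: [445.9, 209.4, 72.5]
tcp_rot: [-180.0, 0.5, 67.3]
ft_force: [-9.4, -29.8, 10.3]
finger_gap: 30.1
```

The stop is solid: the TCP stays still from 11 to 31 N, at the position where the pack should be home. I back off and look from above.

drive_tool(
  moves=[
    [[-0.8,-2,0],0],
    [[-1.6,-4,0],0],
    [[-3,-7,0],0],
    [[-5,-12,0],0],
    [[-7,-17,0],0],
    [[-9,-22,0],0],
    [[-11,-26,0],0],
    [[-12,-29,0],0],
  ],
)

```text
time: 21.32
tool_pos: [435.0, 184.3, 72.9]
tcp_rot: [180.0, -0.0, 67.4]
ft_force: [0.3, 0.0, 0.4]
finger_gap: 30.0
```

drive_tool(
  moves=[
    [[0,0,5],0],
    [[-2,-4,18],0],
    [[-5,-12,38],0],
    [[-8,-22,60],0],
    [[-8,-40,82],0],
    [[-8,-62,100],0],
    [[-8,-90,112],0],
    [[-8,-115,118],0],
  ],
)

```text
time: 21.98
tool_pos: [428.3, 68.8, 193.8]
tcp_rot: [179.8, -0.1, 67.4]
ft_force: [0.6, -0.4, 0.0]
finger_gap: 29.5
```

drive_tool(
  moves=[
    [[0,-25,3],0],
    [[0,-55,5],0],
    [[0,-85,5],0],
    [[0,-115,5],0],
    [[0,-140,5],0],
    [[0,-160,5],0],
    [[0,-172,5],0],
    [[0,-176,5],0],
  ],
)

```text
time: 22.65
tool_pos: [427.3, -108.1, 196.4]
tcp_rot: [180.0, 0.0, 67.2]
ft_force: [-0.9, 0.4, -1.1]
finger_gap: 29.9
```

```bash
python3 - <<'E'
from bench import r
import cv2,pickle,numpy as np
s=r.sense();print(s["time"],s["tool_pos"],s["ft_force"])
for n in ("side","top"):
    d=r.snapshot(n);pickle.dump(d,open(n+"10.pkl","wb"))
    x0,x1,y0,y1=(270,390,270,400) if n=="side" else (155,250,185,260)
    i=d["pixels"][y0:y1,x0:x1,::-1];i=np.clip((i/255.)**.45*255*1.1,0,255).astype(np.uint8)
    f=4.6 if n=="side" else 7
    cv2.imwrite(f"pics/{n[0]}10.png",cv2.resize(i,None,fx=f,fy=f,interpolation=cv2.INTER_CUBIC))
    cv2.imwrite(f"pics/{n[0]}10full.png",d["pixels"][:,:,::-1])
E
```

```text
22.65 [ 427.26629466 -108.05126295  196.40381822] [-0.93078839  0.39967051 -1.1035377 ]
```

View pics/s10.png

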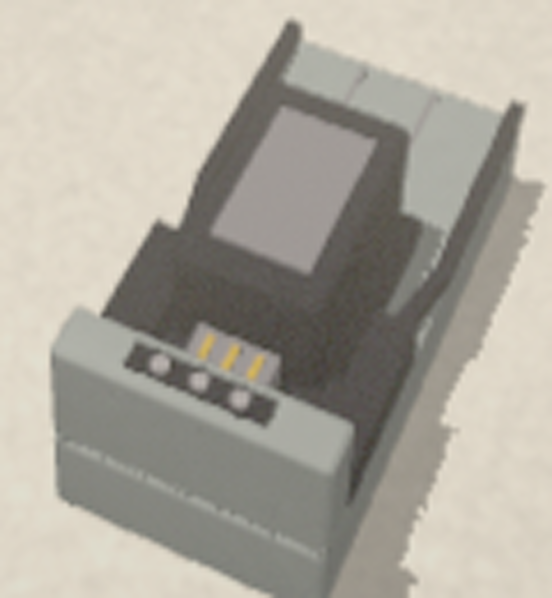

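View pics/t10.png

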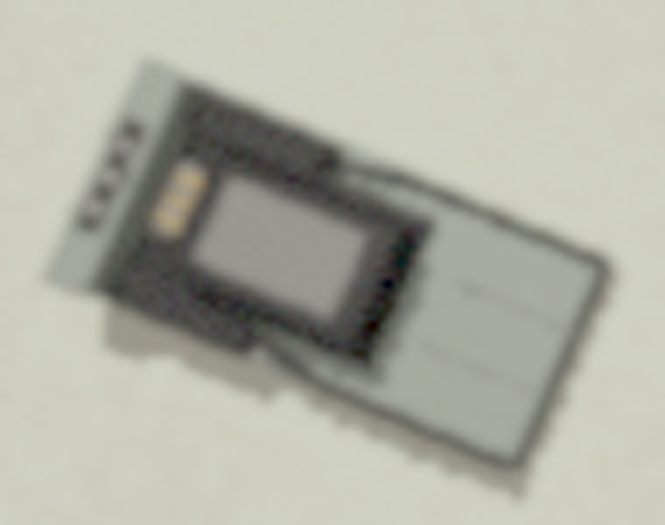

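View pics/s10full.png

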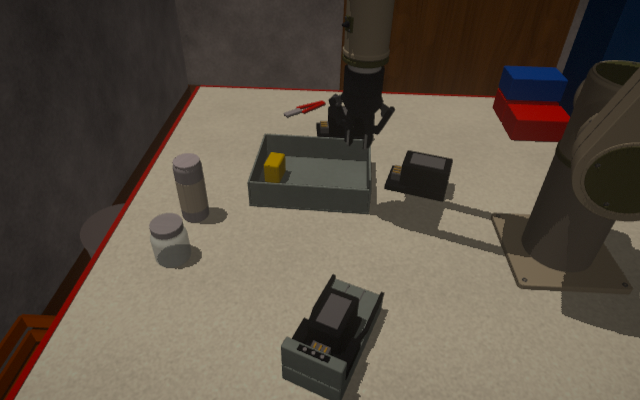

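The side view shows the pack deep under the lips, terminals right at the hump. The full image shows the tape, jar and can undisturbed. One numeric check: rear edge to front edge of the charger, which should be 70 mm.

```bash
python3 - <<'E'
from h import *
np.set_printoptions(precision=1,suppress=True)
yaw=np.radians(67.4);u=np.array([np.cos(yaw),np.sin(yaw)]);v=np.array([-u[1],u[0]])
S=load("side10");T=load("top10")
def cf(D,p,z): 
    q=ray(D,p,z)[:,:2]-np.array([461,250.2]); return np.c_[q@u,q@v]
A=lambda p,f,o:np.array(p,float)/f+np.array(o)-.5+.5/f
print("top rear z52",cf(T,A([(425,240),(380,372)],7,(155,185)),52),"front z48",cf(T,A([(607,262),(515,465)],7,(155,185)),48))
print("top hump back z90",cf(T,A([(148,58),(45,280)],7,(155,185)),90))
s=4.6
print("side rear foot corner z52",cf(S,A([(420,224)],s,(270,270)),52),"front z48",cf(S,A([(295,22),(520,104)],s,(270,270)),48))
for D,n,seed in((S,"side",(333,311)),(T,"top",(195,220))):
    g=D["pixels"].astype(int);gr=g.mean(2);m=(abs(gr-gr[seed[1]-1:seed[1]+2,seed[0]-1:seed[0]+2].mean())<20)&(g[...,0]>=g[...,1])
    k,st,ce=comp(m,seed);print(n,st,ce,"label",cf(D,ce[None],98))
i=S["pixels"][275:335,330:390,::-1];i=np.clip((i/255.)**.4*255*1.1,0,255).astype(np.uint8)
cv2.imwrite("pics/s10b.png",cv2.resize(i,None,fx=10,fy=10,interpolation=cv2.INTER_CUBIC))
E
```

```text
top rear z52 [[-30.3 -25.7]
 [-35.9  32. ]] front z48 [[-103.4  -47.5]
 [-102.9   45.1]]
top hump back z90 [[ 96.9 -49.4]
 [ 97.   49.8]]
side rear foot corner z52 [[-27.1  33.1]] front z48 [[-99.5 -47.7]
 [-99.6  47. ]]
side [316 293  35  36 714] [333.5 310.6] label [[12.5 -1.6]]
top [183 211  24  19 268] [194.5 219.9] label [[13.1 -0.6]]
```

View pics/s10b.png

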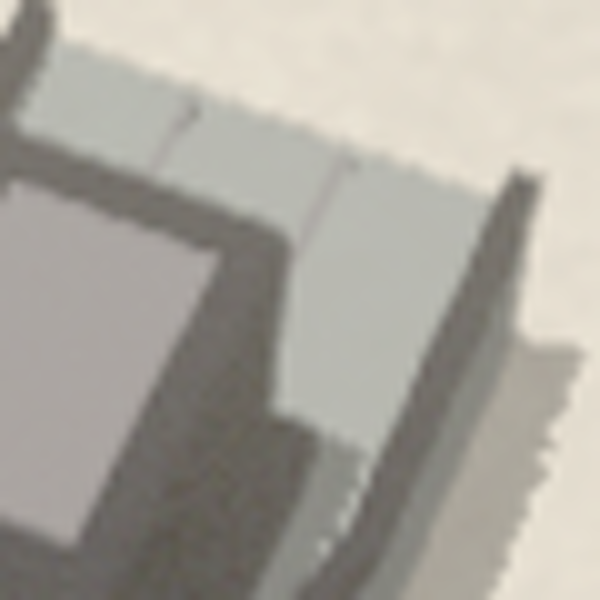

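Both views agree with the pack being home. In the side view the rear corner is at about -27 and the label at +12.5, where home is -30 and +12.5. The top view puts the label a little deeper, once its frame offset is removed. I hand in.

```bash
python3 -c "
from bench import r
print(r.sense()['ft_force']);print(r.hand_in())"
```

```text
[ 1.01384495  0.37194861 -0.18905237]
the job is handed in; nothing more can be done
None
```

I lifted the smallest pack out of the bin and set it upright on the open front of the charger's bed, with its nose about 7 mm short of the charger's middle. I let go of it there, then pushed it along under the lips with the fingertips until it stopped solidly. The hand-in gave no verdict.

**Push:** sliding drag was about 4–7 N. At the stop the tool stayed within about 0.5 mm while the push rose from 11 to about 33 N, well below the 80 N limit. I then backed off and moved the arm clear, and handed in at about 23 s.

**Last checks:** the measurements do not fully agree on how close the nose is to the back stop:

| Measurement | Result | Home value |
|---|---|---|
| Label on the pack, side view | charger x = 12.5 | 12.5 (label taken at the body's centre) |
| Rear corner, side view | x ≈ -27 | -30 |
| Rear edge, top view | about 70 mm from the charger's front edge | 70 mm |
| Label travel added to the starting nose position | nose 2–4 mm short | 0 |

The camera frames are also 2–3 mm apart from each other. I took the pack as home because of the solid stop and the first three rows, so a few millimetres' error cannot be ruled out from the images alone.

The pack is in line with the charger within about 0.5°. The last side picture shows the tape measure in the bin and the jar and can where they stood; I judged those by eye, not by measurement.

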